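Index the tube tray one row and lock it

ROBOT

A 6-joint arm with a two-finger parallel gripper is mounted at the origin on the work surface. World frame = base frame: x ahead of the robot, y to its left, z up, the work surface at z = 0. Lengths are in m, angles in degrees, forces in N, time in s.
With the tool pointing down it reaches from about 0.4 to 0.825 m from the base axis. Payload 7 kg.
Tool frame: the origin (TCP) lies at the very end of the fingers, on their centre line; the grasp point (between the pads) lies 19 mm behind it; y points along the fingers, x is the direction in which the jaws open and shut, and the axes are right-handed (so a half turn about y gives the same grasp; the last joint's range is limited). The gripper opens to 88 mm and grips with 3 to 60 N. Pads are 19 mm wide; open, the fingers measure 130 mm over their backs; the gripper's body (78 mm by 193 mm) begins 47 mm behind the grasp point.
Start: joints at [-54.024, 20.546, 0.682, 0, -70.136, -16.507], TCP at [0.225, -0.636, 0.227] pointing down, gripper open.
Joint ranges: [-176.03, 176.03], [-82.01, 121.73], [-58.28, 71.71], [-173.87, 95.51], [-174.79, -0.11], [-173.66, 173.66]. Speed limits (degrees/s): [136.94, 136.94, 172.46, 180, 180, 180].

INTERFACE

Orientations are given as [roll, pitch, yaw] about the fixed x, y, z axes, in that order (R = Rz(yaw) Ry(pitch) Rx(roll)).
In Python, from plant import ctrl gives the robot as it stands.
- The arm moves only by the shell command python3 -m crank 'ROWS'. ROWS is JSON, a list that holds one entry, the list of rows, each a list of 5 numbers: the closure, from -1 (fully open) to 1 (shut), then the shift along the tool's x, y, z in mm, then the turn about the tool's y in rad. In form: [[[claw, x, y, z, turn], ...]]. A call has 1 to 12 rows; each row is the pose to reach, as a shift and turn from the pose commanded when the call began, along the tool's axes at that moment; what a row does not reach only later rows make up. A row lasts 1/8 s, in which the tool goes at most 62.5 mm and 10.7 degrees, less where a joint would pass 70% of its speed; a pose out of reach is approached as far as the arm can. A call with a gripper value outside its range is refused whole. The fingers move at their own pace and stop on an object; the grip force is fixed at half the most. Time passes only in rows, so rows that repeat a pose let the fingers close. It gives the time, the measured TCP pose, the force and the opening at its end, in the units of the state.
- ctrl.get_obs(): the state, without advancing time (a new reading comes with each control period).
- ctrl.snapshot(name): name is "side" or "top"; returns the picture (420x560x3 uint8, red, green, blue); there is no depth.
- ctrl.camera_model(name): a dict with "fx", "fy", "cx", "cy" (pixels), "origin" and "orientation" of the camera in the world. Camera axes: x right, y down, z forward; pixel columns grow to the right and rows downward; lengths in m; the calibration is good to about 2 mm. A picture is of the moment at which its call begins. camera_model takes no time and is no camera call.
- ctrl.close_job(): hands the job in, once; it reports no verdict.
Trained networks look in the newest picture that a camera, given by its name, has taken for a name from the list of things; names that differ only in an ending like _2 or _b are one class to them, and where a whole thing is asked for, a point or a joint stands for the part that bears it (a point fixed in the world has none). Each returns a list of dicts, best first, with "confidence" (0 to 1); they miss things now and then, are a little off and sometimes report something else, mostly with a low value. They report only what shows in the picture. A call takes as long as a camera call. They do not tell look-alikes from the thing itself.
- ctrl.find_in(camera, name): "extent" ([left, top, width, height] in pixels, round what is visible of it).
The state is a dict: "clock": time; "joint_pos": joint angles; "qvel": joint speeds; "tau": joint torques, N m; "tool_pos": TCP position; "orientation": TCP orientation; "force": force on the tool from outside, world axes, zero at the start; "moment": the same for the moment, N m; "opening": finger opening in m.
Only numpy, scipy, OpenCV 4.12 (cv2) and the standard library are available. Lean on these libraries where they do the work, as an engineer would, in place of code of your own. Each camera call takes 0.05 s, during which the arm holds its last target.

TASK

Advance the tube tray by one row: with the fingertips, push the steel hand wheel clockwise (seen from above) by its upright black handle through exactly one full turn, so that the handle comes back to where it started, and leave it still. Then push the lock lever beside the wheel fully over to its other side. Push gently; do not grip or pinch the handle or the lever, and leave the bottle, the jar and the tip box where they stand.

Things in the scene. Friction and masses are not known exactly. Their poses are not given: they have to be found in the camera images.
- indexer: fixed machine on the work surface: base plate 270 mm (x) by 460 mm (y from -200 to +260 mm) by 12 mm. Origin: underside of the plate, below the wheel's axis; z up. A white gearbox 180 x 180 mm at x = y = 0, top at 72 mm, carries the hand wheel. Tube tray on its +y side, lock lever on its -y side, at x = -20, y = -160 mm.
- tray_mid (a point): top centre of the tube tray, 46 mm high (tube caps up to 71 mm), 130 x 100 mm, that slides along the indexer's x at y = 170 mm, driven by the wheel: one wheel turn moves it one row of 20 mm to +x. Over it hangs a fixed white reader arm (indexer x within 23 mm, y from 134 to 254 mm, top at 151 mm).
- wheel (a joint): angle of the hand wheel, rad, grows clockwise seen from above; starts anywhere from 0.3 to 5.5 and turns on past a full turn either way, without stop or detent. At value q the handle lies from the wheel's axis at the angle -q from the indexer's x axis (positive towards its y). It stays where it is left; 2 to 4 N at the handle turn it.
- wheel_centre (a point): point on the wheel's vertical axis at the height of its rim. Steel wheel, rim centre-line radius 70 mm, rim bar 14 mm thick, top of rim, hub and three spokes 7 mm or less above this point, 99 mm above the work surface.
- handle: the upright black handle on the wheel's rim at the end of one spoke, 70 mm from the wheel's axis: a round grip 48 mm high, 20 to 26 mm in diameter; origin at the centre of its underside, 98 mm above the work surface. It goes round with the wheel and spins freely on its own pin.
- handle_mid (a point): centre of the handle, half way up it (122 mm above the work surface, 24 mm below its top).
- lock (a joint): angle of the lock lever, rad: 0 = leaning 0.5 rad to the indexer's -x side (its start, unlocked), 1.0 = leaning 0.5 rad to the +x side (locked, against its stop). It stays where it is left; about 1 N at the ball moves it.
- lock_lever: the lock lever: 10 mm steel rod with a black ball 26 mm in diameter on its end. Origin: its pivot, 62 mm high, on a block 80 x 60 mm and 65 mm high.
- lock_tip (a point): centre of the ball of the lock lever. It swings in the indexer's x-z plane, radius 70 mm, about a pivot at x = -20, y = -160, z = 62 mm of the indexer: ball centre 123 mm high and 34 mm to the -x side of the pivot at 0, as far to +x at 1.0, 132 mm high when upright.
- reagent_bottle: amber bottle, 44 mm in diameter, 85 mm high, standing loose; origin at the centre of its underside. Leave it.
- sample_jar: white jar with a cap, 56 mm in diameter, 60 mm high, standing loose; origin at the centre of its underside. Leave it.
- tip_box: blue box of pipette tips, 80 x 60 x 47 mm, standing loose on the base plate beyond the lever; origin at the centre of its underside. Leave it.
Not all that is in view belongs to the job. Of the things like the reagent_bottle, leave any that is red or yellow; of the rest the larger one is meant.

How it is judged (in metres and radians):
On the way, in this order (a step that is already met when the one before it is completed fails the run):
1. the wheel is pushed round by its handle: the handle, on the far half of its circle, is pushed by the fingers (distance of handle_mid from where it was at the start of the episode above 0.1 m and contact force between the fingers and handle above 0.3 N).
2. one turn done clockwise: the handle is back within 15 mm of its start and the wheel stands still (distance of handle_mid from where it was at the start of the episode below 0.015 m and value of joint wheel between 6.3 and 12.05 rad and velocity of joint wheel between -0.05 and 0.05 rad/s), for 0.2 s.
3. the lock lever is pushed over (value of joint lock above 0.9 rad), for 0.1 s.
At the end, for the whole second after the job is handed in: The wheel has been turned clockwise through one turn: its handle is within 15 mm (12 degrees) of where it started and at rest; the lock lever is over (0.9 rad or more of 1.0) (all of step 2 and value of joint lock above 0.9 rad and linear speed of each of reagent_bottle, sample_jar, tip_box below 0.02 m/s); the robot touches nothing.
It fails at once if the handle is gripped or pushed hard (over 30 N from the fingers) (contact force between the fingers and handle above 30 N).
It fails at once if the lock lever is gripped or pushed hard (over 30 N from the fingers) (contact force between the fingers and lock_lever above 30 N).
It fails at once if the reagent bottle is moved more than 20 mm, lifted or tipped (distance of reagent_bottle from where it was at the start of the episode above 0.02 m or angle between reagent_bottle's own z axis and vertical above 0.3 rad).
It fails at once if the sample jar is moved more than 20 mm, lifted or tipped (distance of sample_jar from where it was at the start of the episode above 0.02 m or angle between sample_jar's own z axis and vertical above 0.3 rad).
It fails at once if the tip box is moved more than 20 mm, lifted or tipped (distance of tip_box from where it was at the start of the episode above 0.02 m or angle between tip_box's own z axis and vertical above 0.3 rad).
It also fails if it takes over 70 s, if anything falls off the work surface, if the arm or the gripper's body presses on something with over 40 N, if the wrist force passes 120 N, or if a joint passes its speed limit or range.

## Working session

There is one attempt and no reset: what is moved stays moved. The work goes in short steps, Python scripts to look and compute and a shell command to move; the robot and the scene stay as the last step left them, time stands still between calls to the robot, and variables do not carry over. Pictures are saved under pics/ and viewed, and the job is handed in when it is done.

```bash
ls; mkdir -p pics
python3 - <<'E'
from plant import ctrl
import cv2
print(ctrl.get_obs())
for n in("side","top"):
    cv2.imwrite(f"pics/{n}0.png",ctrl.snapshot(n)[:,:,::-1]); print(n,ctrl.camera_model(n))
for n in("side","top"):
    for t in("wheel","handle","lock_tip","lock_lever","reagent_bottle","sample_jar","tip_box","indexer"):
        print(n,t,[(d["confidence"],d["extent"]) for d in ctrl.find_in(n,t)][:4])
E
```

```text
pics
{'clock': 0.0, 'joint_pos': array([-5.40234403e+01,  2.05932145e+01,  6.33595016e-01, -1.98299413e-02,
       -7.01352877e+01, -1.65051838e+01]), 'qvel': array([-0.0431731 , -0.00349123, -0.02044803, -0.10897729,  0.02984182,
        0.11466026]), 'tau': array([-2.56829720e-03, -5.82714701e+01,  2.93046731e+01,  6.99692845e+00,
        6.77647971e-03, -1.25423503e-04]), 'tool_pos': array([ 0.22479392, -0.63595266,  0.22560215]), 'orientation': array([-8.99909071e+01, -9.62928929e-02,  1.09464615e+02]), 'force': array([ 0.86451533,  0.11585234, -0.10676597]), 'moment': array([-0.01937391,  0.01161412, -0.00477921]), 'opening': 0.08767427510212084}
side {'fx': 516.1362192080168, 'fy': 516.1362192080168, 'cx': 271.305837775063, 'cy': 205.86139742043594, 'origin': array([ 0.53217827, -0.75143278,  0.59301359]), 'orientation': array([-121.56345929,   -1.35303687,   -6.09074346])}
top {'fx': 388.1479509992211, 'fy': 388.1479509992211, 'cx': 279.61510111276453, 'cy': 205.7309606109308, 'origin': array([0.51077971, 0.04525277, 0.89920453]), 'orientation': array([-171.95165269,    0.4487
[... 391 characters left out ...]
de sample_jar [(0.98, [140.1, 198.6, 27.5, 34.7])]
side tip_box [(0.57, [278.7, 266.9, 53.6, 42.5])]
side indexer [(0.64, [158.0, 126.6, 169.2, 199.5])]
top wheel [(0.55, [241.1, 190.1, 78.1, 73.9])]
top handle [(0.68, [243.7, 212.0, 10.5, 15.3])]
top lock_tip [(0.63, [352.9, 237.2, 15.2, 27.5])]
top lock_lever [(0.57, [353.6, 236.8, 14.5, 27.5])]
top reagent_bottle [(0.71, [287.2, 149.0, 19.3, 23.2]), (0.68, [252.5, 125.0, 14.9, 23.6]), (0.66, [290.9, 122.4, 10.8, 14.7]), (0.64, [342.2, 106.4, 21.5, 26.2])]
top sample_jar [(0.97, [227.6, 296.8, 29.4, 28.1]), (0.7, [243.6, 192.5, 76.3, 72.6])]
top tip_box [(0.67, [338.9, 170.4, 30.4, 38.0])]
top indexer [(0.95, [153.9, 167.0, 216.4, 127.6])]
```

View pics/side0.png

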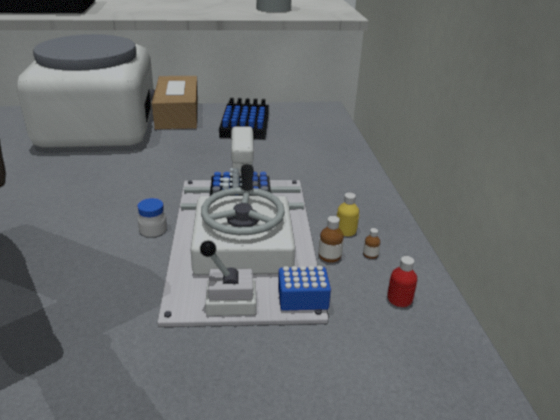

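View pics/top0.png

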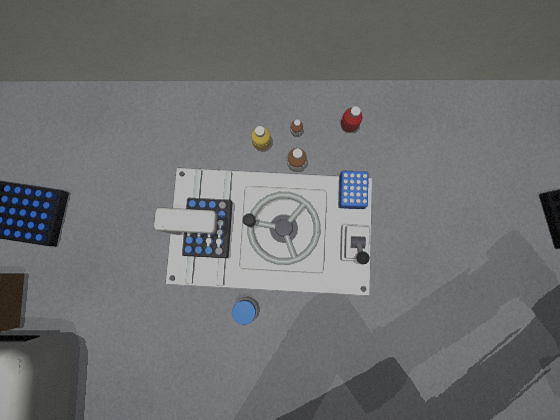

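The larger amber bottle (top px 297,158; side px 331,242) is the reagent_bottle. The small amber one (296,127) and the red and yellow bottles are look-alikes, and I touch none of them. The handle is at top px (249,217), next to the reader arm, and the lever ball at (363,257) is on the robot's side. Next I'll fit the indexer pose.

```bash
cat > h.py <<'E'
import numpy as np, cv2
from scipy.spatial.transform import Rotation as R
from plant import ctrl
def cam(n):
    c=ctrl.camera_model(n); return c,R.from_euler('xyz',c['orientation'],degrees=True).as_matrix()
def ray(n,u,v,z):
    c,M=cam(n); d=M@np.array([(u-c['cx'])/c['fx'],(v-c['cy'])/c['fy'],1]); o=c['origin']
    return o+d*(z-o[2])/d[2]
def proj(n,P):
    c,M=cam(n); p=(np.atleast_2d(P)-c['origin'])@M
    return p[:,:2]/p[:,2:]*[c['fx'],c['fy']]+[c['cx'],c['cy']]
E
python3 - <<'E'
from h import *
t=cv2.imread('pics/top0.png');s=cv2.imread('pics/side0.png')
for p in [(180,174),(367,180),(363,289),(172,278)]: print('screw',ray('top',*p,.012))
for p in [(188,187),(296,183),(318,312),(168,314)]: print('screw side',ray('side',*p,.012))
print('wheel top',ray('top',284,228,.092), 'handle top',ray('top',249,219.7,.146),'ball',ray('top',363,257.5,.123),ray('side',208,248,.123))
cv2.imwrite('pics/t1.png',cv2.resize(t[150:310,150:390],None,fx=3.3,fy=3.3,interpolation=2))
cv2.imwrite('pics/s1.png',cv2.resize(s[120:330,150:350],None,fx=2.8,fy=2.8,interpolation=2))
E
```

```text
screw [0.71136763 0.28544938 0.012     ]
screw [ 0.69656479 -0.15098176  0.012     ]
screw [ 0.44800698 -0.13435943  0.012     ]
screw [0.4718474  0.29476919 0.012     ]
screw side [0.46604805 0.28196976 0.012     ]
screw side [0.71427878 0.28482932 0.012     ]
screw side [ 0.68681034 -0.14326725  0.012     ]
screw side [ 0.44688402 -0.12832928  0.012     ]
wheel top [0.57805993 0.04247567 0.092     ] handle top [0.58979178 0.11093102 0.146     ] ball [ 0.51696863 -0.11369056  0.123     ] [ 0.51471758 -0.10741859  0.123     ]
```

View pics/t1.png

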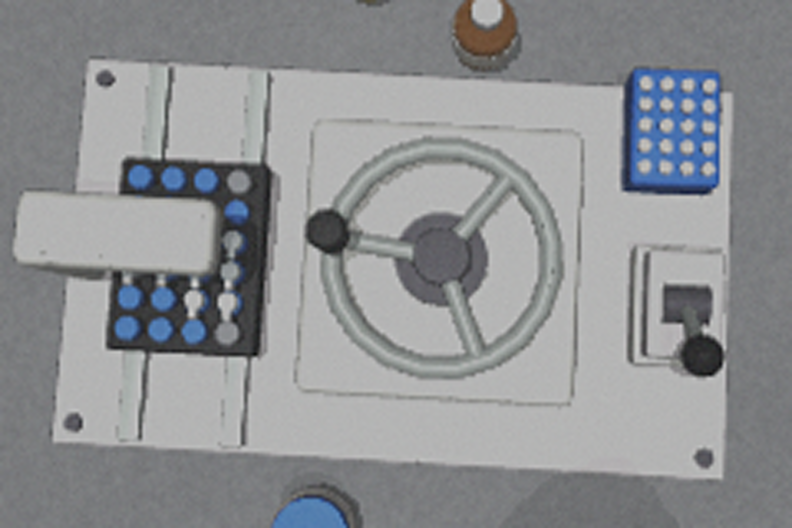

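View pics/s1.png

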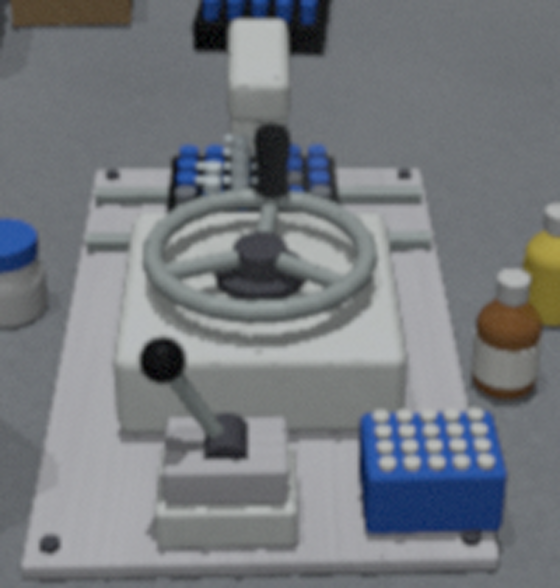

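```bash
cat >> h.py <<'E'
L=np.array([[135,260,12],[135,-200,12],[-135,-200,12],[-135,260,12]])/1e3
E
python3 - <<'E'
from h import *
from scipy.optimize import least_squares
T=np.array([(88,60),(733,92),(722,478),(53,442)])/3.3+150
S=np.array([(425,168),(497,568),(25,570),(93,172)])/2.8+[150,120]
def W(p,l):
    l=np.atleast_2d(l);c,s=np.cos(p[2]),np.sin(p[2]); return np.c_[p[0]+c*l[:,0]-s*l[:,1],p[1]+s*l[:,0]+c*l[:,1],l[:,2]]
ball=[-.020-.0336,-.160,.1234]
hub=[0,0,.099]
Tb=np.array([702,356])/3.3+150; Sb=np.array([163,359])/2.8+[150,120]
def f(p,cams='ts'):
    r=[]
    if 't' in cams: r+=[proj('top',W(p,L))-T,proj('top',W(p,ball))-Tb]
    if 's' in cams: r+=[proj('side',W(p,L))-S,proj('side',W(p,ball))-Sb]
    return np.vstack(r).ravel()
for c in('t','s','ts'):
    o=least_squares(f,[.57,.04,0.04],args=(c,)); print(c,o.x,np.round(o.fun,1))
p=o.x
ang=np.radians(np.arange(0,360,5))
ring=lambda r,z:W(p,np.c_[r*np.cos(ang),r*np.sin(ang),z+0*ang])
# handle: fit phi from both
Th=np.array([328,230])/3.3+150; Sh=np.array([272,131])/2.8+[150,120]
for n,u in(('top',Th),('side',Sh)):
    q=ray(n,*u,.144); d=q[:2]-p[:2]; print(n,'handle',q,np.hypot(*d),np.degrees(np.arctan2(d[1],d[0])))
print(p[2]*57.3)
im={n:cv2.imread(f'pics/{n}0.png') for n in('top','side')}
for n in im:
    b=cv2.resize(im[n],None,fx=3,fy=3)
    for r,z,c in((.07,.099,(0,0,255)),):
        for u in proj(n,ring(r,z)): cv2.circle(b,tuple(int(x) for x in u*3+1),2,c,-1)
    for u in proj(n,W(p,np.vstack([L,ball]))): cv2.circle(b,tuple(int(x) for x in u*3+1),4,(0,255,0),1)
    b=b[450:930,420:1160] if n=='top' else b[370:970,430:1050]
    cv2.imwrite(f'pics/fit_{n}.png',b)
E
```

```text
t [ 0.57868258  0.04319406 -0.05344563] [-0.7 -0.9  0.3 -0.5  1.1  0.9 -1.1  0.4  0.3 -0.2]
s [ 0.57761386  0.04342504 -0.05789433] [-0.9  0.7  1.6 -2.2 -1.9  0.   1.6 -0.4 -0.1  1.8]
ts [ 0.57796723  0.04328485 -0.05607436] [-0.6 -0.8  0.4  0.   0.9  1.5 -1.3  0.4  0.2  0.4 -0.9  0.7  2.  -2.3
 -1.5  0.2  1.5 -0.4  0.3  1.9]
top handle [0.59000731 0.11033431 0.144     ] 0.06812190341946314 79.81988437400916
side handle [0.58963272 0.11793792 0.144     ] 0.07555902058179553 81.11863403715398
-3.213060642051489
```

View pics/fit_top.png

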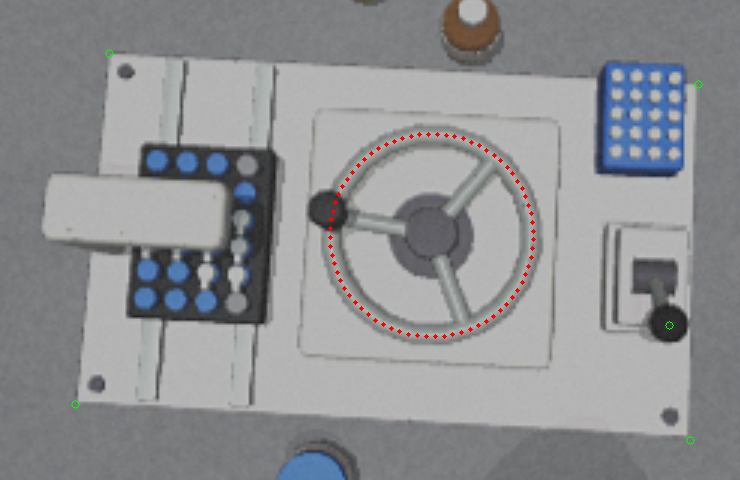

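View pics/fit_side.png

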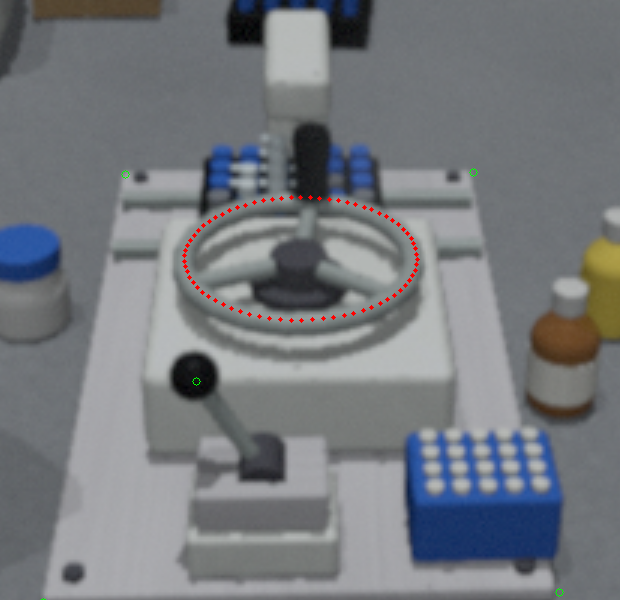

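```bash
cat >> h.py <<'E'
C=np.array([.5780,.0433]); PHI0=80.2
def hand(prog): a=np.radians(PHI0-prog); return C+.07*np.array([np.cos(a),np.sin(a)])
def rows(targets,yaw_now=None,pos=None):
    """targets: (x,y,z,yawdeg world) ; yaw decreases = +turn"""
    o=ctrl.get_obs(); p=o['tool_pos'] if pos is None else np.array(pos); Rm=R.from_euler('xyz',o['orientation'],degrees=True).as_matrix()
    y0=o['orientation'][2]
    out=[]
    for x,y,z,w in targets:
        d=Rm.T@(np.array([x,y,z])-p); t=-np.radians((w-y0+180)%360-180)
        out.append([1]+[int(round(v*1000)) for v in d]+[round(t,2)])
    return out
def status():
    o=ctrl.get_obs(); print(round(o['clock'],2),o['tool_pos'].round(4),o['orientation'].round(1),'j',o['joint_pos'].round(1),'F',o['force'].round(1),o['opening'].round(4))
E
python3 -c "
from h import *
h=hand(0);t=np.radians(PHI0-90);t=np.array([np.cos(t),np.sin(t)]);e=h-.036*t;print(h,e)
print(rows([(*e,.23,-99.8)]))"
```

```text
[0.58991466 0.11227855] [0.55443998 0.11840609]
[[1, 602, -3, -562, np.float64(-2.63)]]
```

```bash
python3 -m crank '[[[1,30,0,-28,-0.1],[1,72,0,-67,-0.25],[1,118,0,-110,-0.41],[1,164,0,-153,-0.57],[1,210,0,-196,-0.73],[1,256,0,-239,-0.89],[1,302,0,-282,-1.05],[1,348,0,-325,-1.21],[1,394,0,-368,-1.37],[1,430,0,-402,-1.53],[1,455,0,-425,-1.65],[1,455,0,-425,-1.7]]]'; python3 -c "
from h import *
status()
h=hand(0);t=np.radians(PHI0-90);t=np.array([np.cos(t),np.sin(t)]);e=h-.036*t;print(h,e)
print(rows([(*e,.23,-99.8)]))"
```

```text
clock: 2.4
tool_pos: [0.4749, -0.0636, 0.2267]
orientation: [-90.0, 0.0, -152.8]
force: [0.2, -0.3, -0.1]
opening: 0.0001Traceback (most recent call last):
  File "<string>", line 3, in <module>
    status()
    ~~~~~~^^
  File "h.py", line 25, in status
    o=ctrl.get_obs(); print(round(o['clock'],2),o['tool_pos'].round(4),o['orientation'].round(1),'j',o['joint_pos'].round(1),'F',o['force'].round(1),o['opening'].round(4))
                                                                                                                                                     ^^^^^^^^^^^^^^^^^^
AttributeError: 'float' object has no attribute 'round'
```

```bash
sed -i "s/o\['opening'\].round(4)/round(o['opening'],4)/" h.py; python3 -c "
from h import *
status()
h=hand(0);t=np.radians(PHI0-90);t=np.array([np.cos(t),np.sin(t)]);e=h-.036*t;print(h,e)
print(rows([(*e,.2267,-99.8)]))"
```

```text
2.4 [ 0.4749 -0.0636  0.2267] [ -90.     0.  -152.8] j [ 16.    1.8 -23.2  -0.  -65.   11.2] F [ 0.2 -0.3 -0.1] 0.0001
[0.58991466 0.11227855] [0.55443998 0.11840609]
[[1, -154, 0, -126, np.float64(-0.92)]]
```

```bash
python3 -m crank '[[[1,-20,0,-16,-0.15],[1,-50,0,-40,-0.32],[1,-85,0,-70,-0.49],[1,-120,0,-98,-0.66],[1,-145,0,-118,-0.8],[1,-154,0,-126,-0.92],[1,-154,0,-126,-0.92],[1,-154,15,-126,-0.92],[1,-154,35,-126,-0.92],[1,-154,50,-126,-0.92],[1,-154,55,-126,-0.92],[1,-154,55,-126,-0.92]]]'
python3 - <<'E'
from h import *
status()
for n in('top','side'):
    i=ctrl.snapshot(n)[:,:,::-1]
    b=i[150:310,150:390] if n=='top' else i[100:300,150:350]
    cv2.imwrite(f'pics/a_{n}.png',cv2.resize(b,None,fx=3,fy=3,interpolation=2))
E
```

```text
clock: 3.9
tool_pos: [0.5544, 0.1159, 0.1714]
orientation: [-90.0, -0.0, -100.5]
force: [-0.7, 0.4, -0.5]
opening: 0.0006
3.9 [0.5544 0.1159 0.1714] [ -90.    -0.  -100.5] j [ 31.6  12.9 -17.7   0.  -59.4  47.9] F [-0.7  0.4 -0.5] 0.0006
```

View pics/a_top.png

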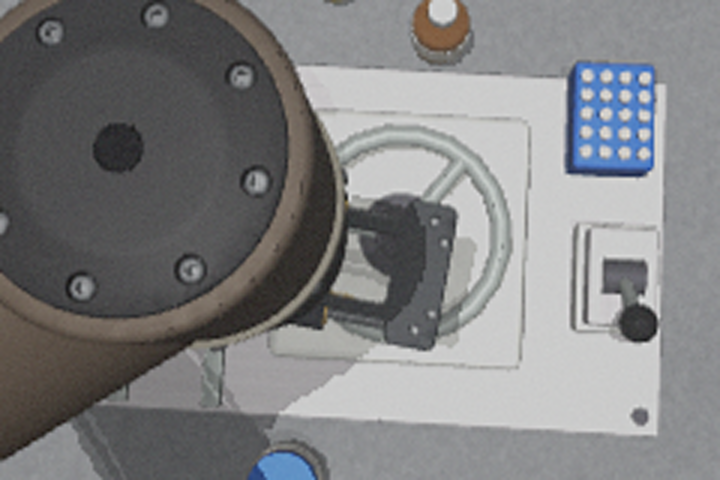

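View pics/a_side.png

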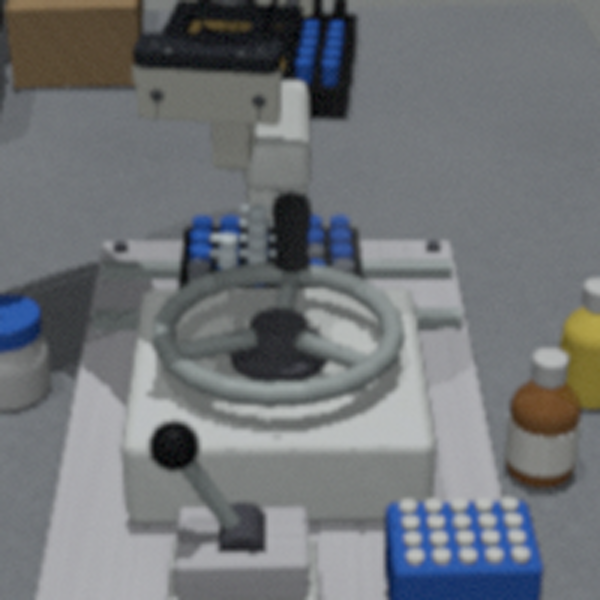

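```bash
cat >> h.py <<'E'
def tgt(prog,off=.0215,z=.114,yawoff=0,roff=0):
    a=np.radians(PHI0-prog-90); t=np.array([np.cos(a),np.sin(a)]); n=np.array([-t[1],t[0]])
    return (*(hand(prog)-off*t+roff*n),z,PHI0-prog-180+yawoff)
def show(T):
    print('[['+','.join('['+','.join('%g'%v for v in r)+']' for r in rows(T))+']]')
def pics(tag):
    for n in('top','side'):
        i=ctrl.snapshot(n)[:,:,::-1]
        b=i[150:310,150:390] if n=='top' else i[100:300,150:350]
        cv2.imwrite(f'pics/{tag}_{n}.png',cv2.resize(b,None,fx=3,fy=3,interpolation=2))
E
python3 -m crank '[[[1,0,15,0,0],[1,0,35,0,0],[1,0,50,0,0],[1,0,57,0,0],[1,0,57,0,0],[1,0,57,0,0],[1,0,57,0,0]]]'
python3 -c "
from h import *
status(); show([tgt(p) for p in [-8,-4]+list(range(0,60,6))])"
```

```text
clock: 4.88
tool_pos: [0.5548, 0.1164, 0.1152]
orientation: [-89.9, 0.0, -100.4]
force: [0.4, 0.4, -0.1]
opening: 0.0003
4.88 [0.5548 0.1164 0.1152] [ -89.9    0.  -100.4] j [ 31.6  16.1 -21.7   0.  -52.2  48. ] F [ 0.4  0.4 -0.1] 0.0003
[[[1,2,1,4,-0.15],[1,0,1,9,-0.08],[1,-2,1,14,-0.01],[1,-4,1,21,0.09],[1,-5,1,29,0.2],[1,-5,1,36,0.3],[1,-5,1,44,0.41],[1,-4,1,52,0.51],[1,-2,1,59,0.62],[1,1,1,66,0.72],[1,5,1,73,0.83],[1,9,1,79,0.93]]]
```

```bash
python3 -m crank '[[[1,0,1,4,0],[1,-1,1,9,0],[1,-2,1,14,0],[1,-4,1,21,0.09],[1,-5,1,29,0.2],[1,-5,1,36,0.3],[1,-5,1,44,0.41],[1,-4,1,52,0.51],[1,-2,1,59,0.62]]]'
python3 -c "
from h import *
status(); pics('b'); show([tgt(p) for p in range(42,114,6)])"
```

```text
clock: 6.0
tool_pos: [0.6133, 0.1079, 0.1135]
orientation: [-90.0, 0.0, -136.1]
force: [-2.3, 2.5, 0.2]
opening: 0.0006
6.0 [0.6133 0.1079 0.1135] [ -90.     0.  -136.1] j [ 27.9  20.9 -14.5  -0.  -54.5  16. ] F [-2.3  2.5  0.2] 0.0006
[[[1,-2,-1,7,0.1],[1,-3,-1,15,0.21],[1,-3,-1,22,0.31],[1,-3,-1,30,0.41],[1,-1,-1,38,0.52],[1,1,-1,45,0.62],[1,4,-1,52,0.73],[1,7,-1,59,0.83],[1,11,-1,65,0.94],[1,16,-1,71,1.04],[1,22,-1,76,1.15],[1,28,-1,81,1.25]]]
```

View pics/b_side.png

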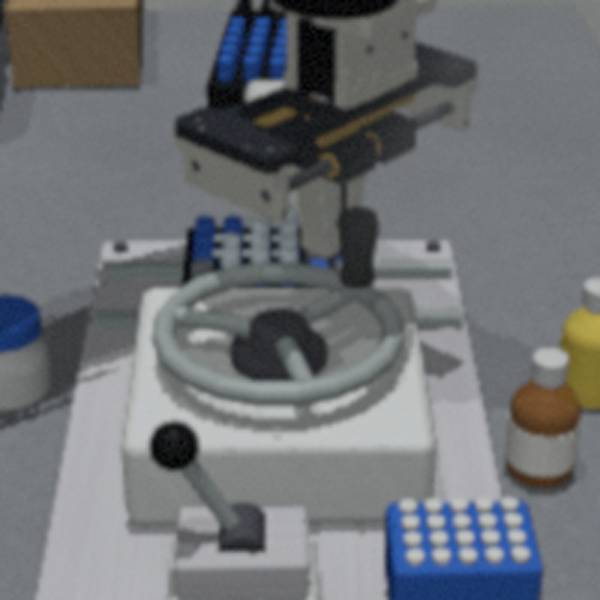

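View pics/b_top.png

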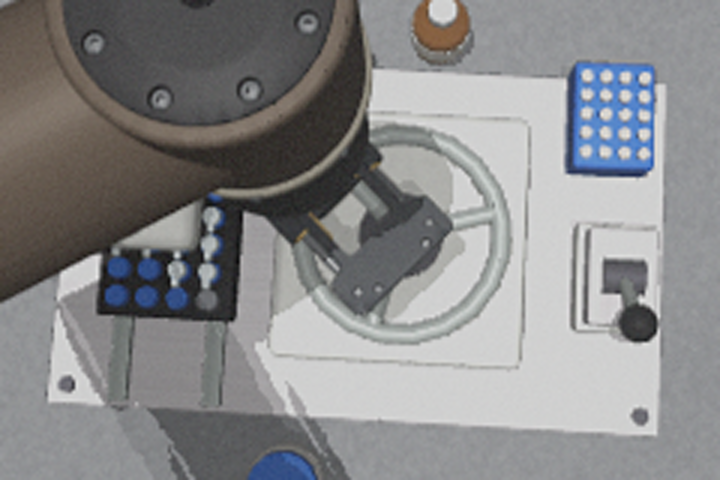

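The closed fingers are behind the handle (side crop, handle at 358,245) and pushing it with about 3.4 N. I'll continue.

```bash
python3 -m crank '[[[1,-2,0,7,0.1],[1,-3,-1,15,0.21],[1,-3,-1,22,0.31],[1,-3,-1,30,0.41],[1,-1,-1,38,0.52],[1,1,-1,45,0.62],[1,4,-1,52,0.73],[1,7,-1,59,0.83],[1,11,-1,65,0.94],[1,16,-1,71,1.04],[1,22,-1,76,1.15],[1,28,-1,81,1.25]]]'
python3 -c "
from h import *
status(); pics('c'); show([tgt(p) for p in range(114,186,6)])"
```

```text
clock: 7.6
tool_pos: [0.6491, 0.0302, 0.1142]
orientation: [-90.0, -0.0, 152.4]
force: [0.3, 3.4, -0.7]
opening: 0.0005
7.6 [0.6491 0.0302 0.1142] [-90.   -0.  152.4] j [ 19.8  23.2 -10.9  -0.  -55.9 -47.4] F [ 0.3  3.4 -0.7] 0.0005
[[[1,-3,0,7,0.11],[1,-4,0,14,0.21],[1,-4,0,22,0.32],[1,-3,0,30,0.42],[1,-2,0,37,0.53],[1,0,0,45,0.63],[1,3,0,52,0.74],[1,7,0,58,0.84],[1,11,0,65,0.95],[1,16,0,71,1.05],[1,21,0,76,1.16],[1,27,0,81,1.26]]]
```

View pics/c_side.png

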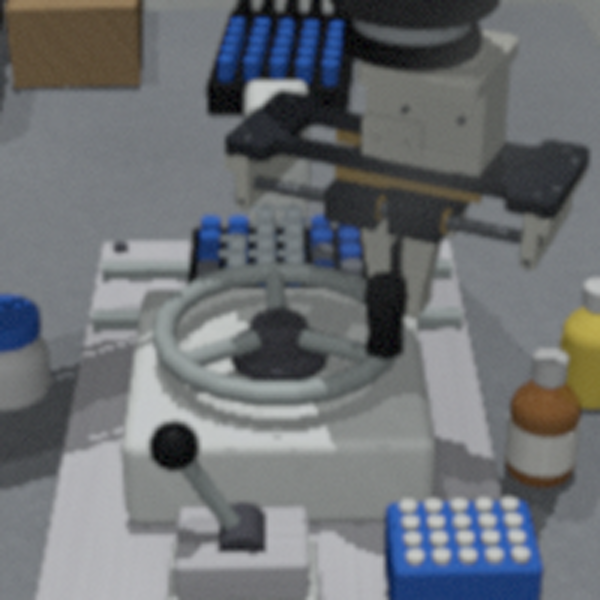

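```bash
python3 -m crank '[[[1,-3,0,7,0.11],[1,-4,0,14,0.21],[1,-4,0,22,0.32],[1,-3,0,30,0.42],[1,-2,0,37,0.53],[1,0,0,45,0.63],[1,3,0,52,0.74],[1,7,0,58,0.84],[1,11,0,65,0.95],[1,16,0,71,1.05],[1,21,0,76,1.16],[1,27,0,81,1.26]]]'
python3 -c "
from h import *
status(); pics('d'); show([tgt(p) for p in range(186,258,6)])"
```

```text
clock: 9.2
tool_pos: [0.5883, -0.0291, 0.1147]
orientation: [-90.1, -0.0, 80.3]
force: [3.3, 0.4, -2.6]
opening: 0.0003
9.2 [ 0.5883 -0.0291  0.1147] [-90.1  -0.   80.3] j [  16.2   18.   -18.9    0.   -53.  -115.9] F [ 3.3  0.4 -2.6] 0.0003
[[[1,-2,1,8,0.11],[1,-3,1,15,0.21],[1,-3,1,23,0.32],[1,-3,1,30,0.42],[1,-1,1,38,0.53],[1,1,1,45,0.63],[1,4,1,52,0.74],[1,7,1,59,0.84],[1,12,1,66,0.95],[1,17,1,71,1.05],[1,22,1,77,1.16],[1,28,1,81,1.26]]]
```

View pics/d_side.png

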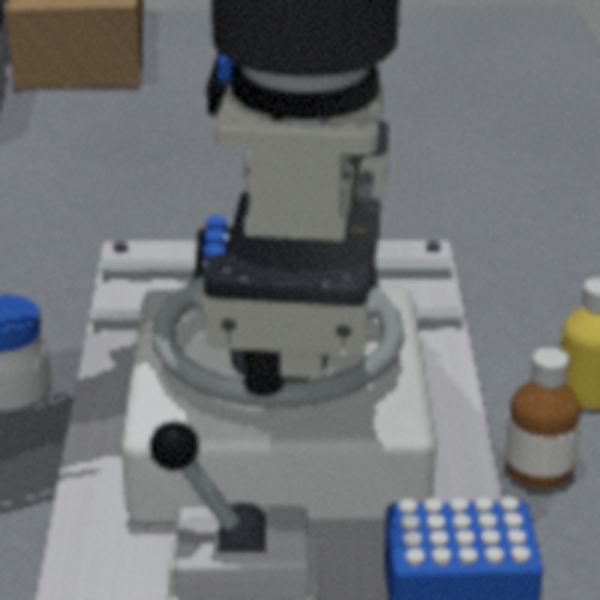

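```bash
python3 -m crank '[[[1,-2,1,8,0.11],[1,-3,1,15,0.21],[1,-3,1,23,0.32],[1,-3,1,30,0.42],[1,-1,1,38,0.53],[1,1,1,45,0.63],[1,1,1,45,0.63]]]'
python3 -c "
from h import *
status(); show([tgt(216,o) for o in(.025,.035,.05,.055)])"
```

```text
clock: 10.18
tool_pos: [0.5435, -0.0207, 0.1139]
orientation: [-90.0, -0.0, 44.4]
force: [0.7, -0.2, -0.2]
opening: 0.0003
10.18 [ 0.5435 -0.0207  0.1139] [-90.   -0.   44.4] j [  18.5   14.2  -24.6    0.   -51.2 -154. ] F [ 0.7 -0.2 -0.2] 0.0003
[[[1,-1,0,-3,0],[1,-1,0,-13,0],[1,-1,0,-28,0],[1,-1,0,-33,0]]]
```

```bash
python3 -m crank '[[[1,0,0,-10,0],[1,0,0,-28,0],[1,0,0,-32,-0.16],[1,0,0,-32,-0.34],[1,0,0,-32,-0.52],[1,0,0,-32,-0.7],[1,0,0,-32,-0.88],[1,0,0,-32,-1.06],[1,0,0,-32,-1.24],[1,0,0,-32,-1.42],[1,0,0,-32,-1.6],[1,0,0,-32,-1.7]]]'
python3 -m crank '[[[1,0,0,0,-0.16],[1,0,0,0,-0.34],[1,0,0,0,-0.52],[1,0,0,0,-0.7],[1,0,0,0,-0.88],[1,0,0,0,-1.06],[1,0,0,0,-1.24],[1,0,0,0,-1.4],[1,0,0,0,-1.44],[1,0,0,0,-1.44]]]'
python3 -c "
from h import *
status(); pics('e');show([tgt(216,o,yawoff=180) for o in(.045,.035,.03,.025,.0215)]+[tgt(216+6*k,yawoff=180) for k in range(1,8)])"
```

```text
clock: 11.68
tool_pos: [0.5665, -0.0449, 0.1132]
orientation: [-90.0, -0.0, 141.9]
force: [-0.6, -0.4, 0.5]
opening: 0.0001
clock: 12.92
tool_pos: [0.5664, -0.0447, 0.1132]
orientation: [-90.0, -0.0, -135.9]
force: [-0.2, 0.1, -0.3]
opening: 0.0005
12.93 [ 0.5664 -0.0447  0.1132] [ -90.    -0.  -135.9] j [ 15.2  16.3 -21.6   0.  -52.1  28.8] F [-0.2  0.1 -0.3] 0.0005
[[[1,0,-1,-10,-0],[1,0,-1,-20,-0],[1,0,-1,-25,-0],[1,0,-1,-30,-0],[1,0,-1,-33,-0],[1,2,-1,-41,0.1],[1,3,-1,-48,0.21],[1,4,-1,-56,0.31],[1,3,-1,-63,0.42],[1,2,-1,-71,0.52],[1,0,-1,-78,0.62],[1,-3,-1,-85,0.73]]]
```

View pics/e_side.png

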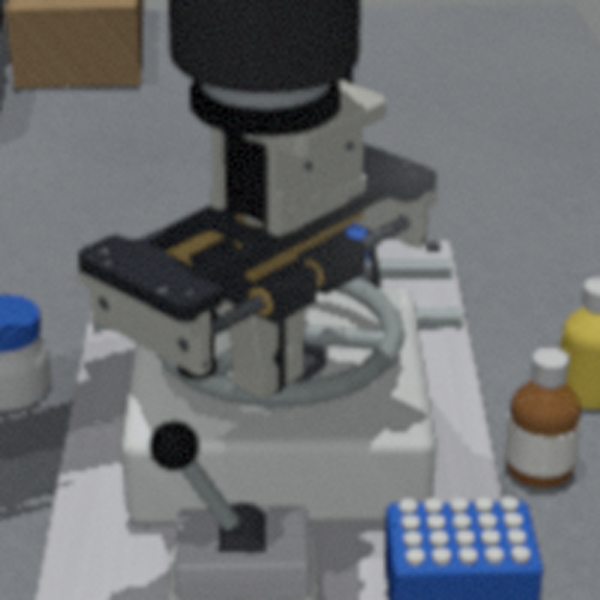

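View pics/e_top.png

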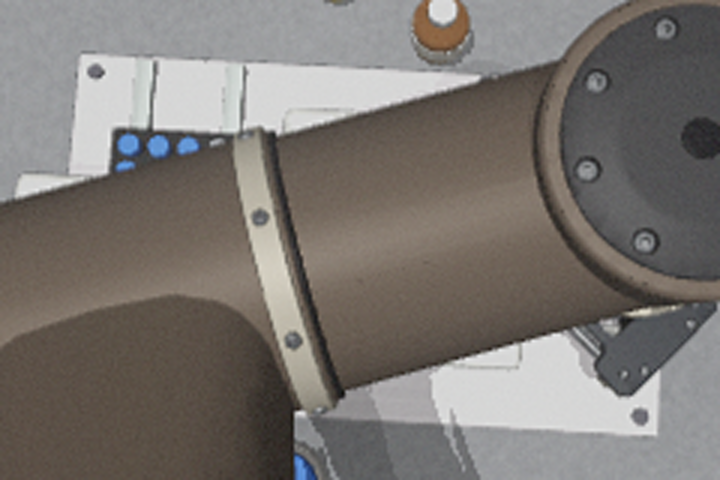

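```bash
python3 -m crank '[[[1,0,-1,-10,0],[1,0,-1,-20,0],[1,0,-1,-26,0],[1,0,-1,-30,0],[1,0,-1,-34,0],[1,2,-1,-41,0.1],[1,3,-1,-48,0.21],[1,4,-1,-56,0.31],[1,3,-1,-63,0.42],[1,2,-1,-71,0.52],[1,0,-1,-78,0.62],[1,-3,-1,-85,0.73]]]'
python3 -c "
from h import *
status(); pics('f');show([tgt(258+6*k,yawoff=180) for k in range(1,12)])"
```

```text
clock: 14.52
tool_pos: [0.5085, 0.0191, 0.1147]
orientation: [-90.0, -0.0, -178.0]
force: [0.5, -3.2, 1.6]
opening: 0.0008
14.53 [0.5085 0.0191 0.1147] [ -90.   -0. -178.] j [ 24.3  11.  -28.8   0.  -50.2 -22.3] F [ 0.5 -3.2  1.6] 0.0008
[[[1,2,1,-7,0.1],[1,3,1,-14,0.21],[1,3,1,-22,0.31],[1,2,1,-30,0.42],[1,1,1,-37,0.52],[1,-1,1,-45,0.63],[1,-4,1,-52,0.73],[1,-8,1,-59,0.84],[1,-12,1,-65,0.94],[1,-17,1,-71,1.05],[1,-22,1,-76,1.15]]]
```

View pics/f_side.png

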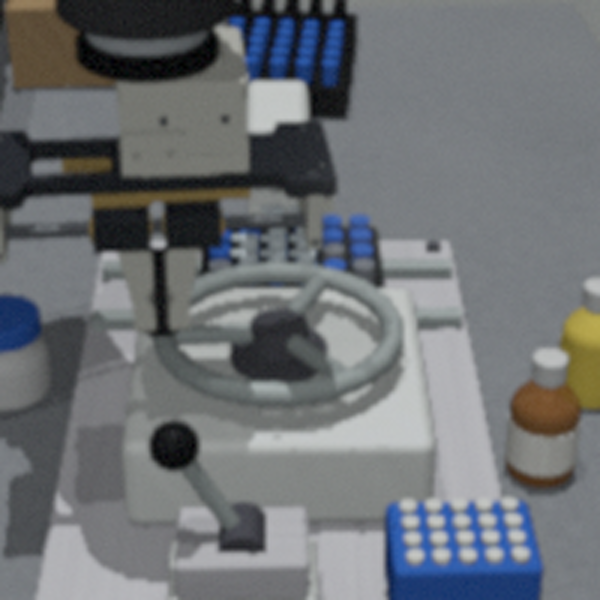

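```bash
python3 -m crank '[[[1,2,1,-7,0.1],[1,3,1,-14,0.21],[1,3,1,-22,0.31],[1,2,1,-30,0.42],[1,1,1,-37,0.52],[1,-1,1,-45,0.63],[1,-4,1,-52,0.73],[1,-8,1,-59,0.84],[1,-12,1,-65,0.94],[1,-17,1,-71,1.05],[1,-22,1,-76,1.15]]]'
python3 -c "
from h import *
status(); pics('g');show([tgt(p,yawoff=180) for p in (330,336,342,347,351,354,354)])
print(hand(324),[d for d in ctrl.find_in('side','handle')])"
```

```text
clock: 16.0
tool_pos: [0.5271, 0.0959, 0.1133]
orientation: [-89.9, -0.0, 116.3]
force: [-3.7, -0.8, 2.0]
opening: 0.0002
16.0 [0.5271 0.0959 0.1133] [-89.9  -0.  116.3] j [ 31.3  13.6 -25.5  -0.  -51.  -94.9] F [-3.7 -0.8  2. ] 0.0002
[[[1,2,-1,-7,0.11],[1,3,-1,-15,0.21],[1,3,-1,-23,0.32],[1,3,-1,-29,0.41],[1,2,-1,-34,0.48],[1,2,-1,-38,0.53],[1,2,-1,-38,0.53]]]
[0.54709459 0.10610809] [{'extent': [217.4, 176.3, 11.8, 15.7], 'confidence': 0.66}]
```

View pics/g_side.png

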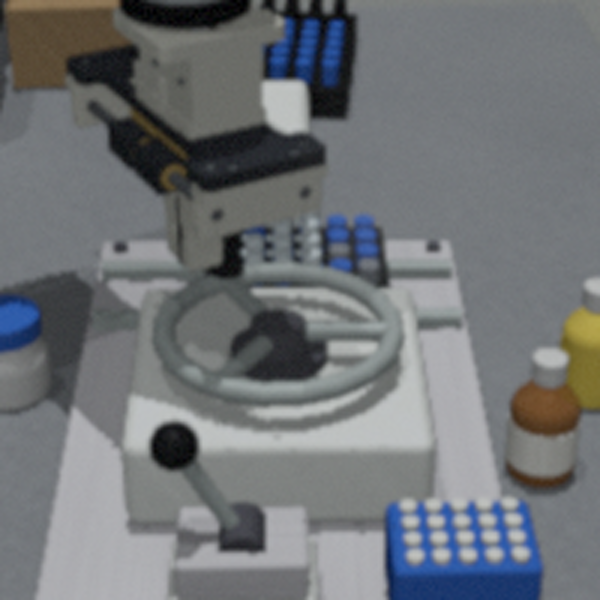

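View pics/g_top.png

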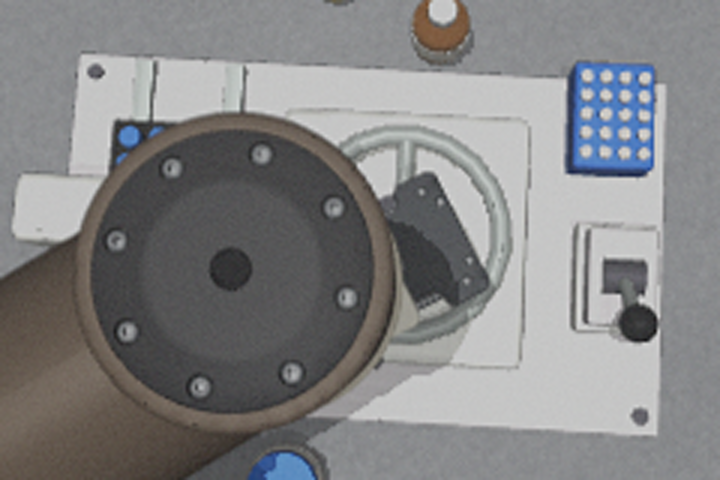

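```bash
python3 -m crank '[[[1,2,-1,-7,0.11],[1,3,-1,-15,0.21],[1,3,-1,-22,0.32],[1,3,-1,-28,0.41],[1,2,-1,-32,0.48],[1,2,-1,-34,0.5],[1,2,-1,-34,0.5]]]'
python3 -c "
from h import *
status(); show([tgt(p,yawoff=180) for p in (352,356,360)]); show([tgt(352,o,yawoff=180) for o in(.03,.06)])"
```

```text
clock: 17.02
tool_pos: [0.5569, 0.1128, 0.1142]
orientation: [-90.0, 0.0, 87.8]
force: [-2.6, 0.8, -2.1]
opening: 0.0007
17.02 [0.5569 0.1128 0.1142] [-90.    0.   87.8] j [  31.2   16.3  -21.5   -0.   -52.3 -123.3] F [-2.6  0.8 -2.1] 0.0007
[[[1,1,0,-2,-0.01],[1,3,0,-7,0.06],[1,4,0,-12,0.13]]]
[[[1,1,0,7,-0.01],[1,1,0,37,-0.01]]]
```

```bash
cat > cmp.py <<'E'
import sys
from h import *
i=ctrl.snapshot('side')[:,:,::-1]; a=cv2.imread('pics/side0.png')
f=lambda m:cv2.resize(m[150:240,190:290],None,fx=4,fy=4,interpolation=2)
cv2.imwrite(f'pics/{sys.argv[1]}.png',np.hstack([f(a),f(i)]))
print(ctrl.find_in('side','handle'))
E
python3 cmp.py cmp1
```

```text
[{'extent': [229.2, 169.1, 16.9, 22.4], 'confidence': 0.54}]
```

View pics/cmp1.png

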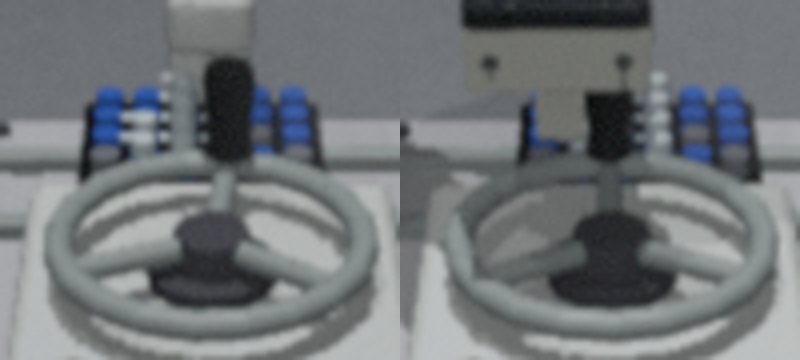

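```bash
python3 -m crank '[[[1,2,0,-4,0],[1,3,0,-7,0.06],[1,3,0,-10,0.1],[1,4,0,-11,0.1],[1,4,0,-11,0.1],[1,4,0,-11,0.1]]]'; python3 cmp.py cmp2
```

```text
clock: 17.88
tool_pos: [0.5688, 0.1167, 0.1148]
orientation: [-90.0, -0.0, 82.0]
force: [-0.7, 0.7, -0.7]
opening: 0.0003
[{'extent': [239.8, 174.0, 12.9, 17.4], 'confidence': 0.71}]
```

View pics/cmp2.png

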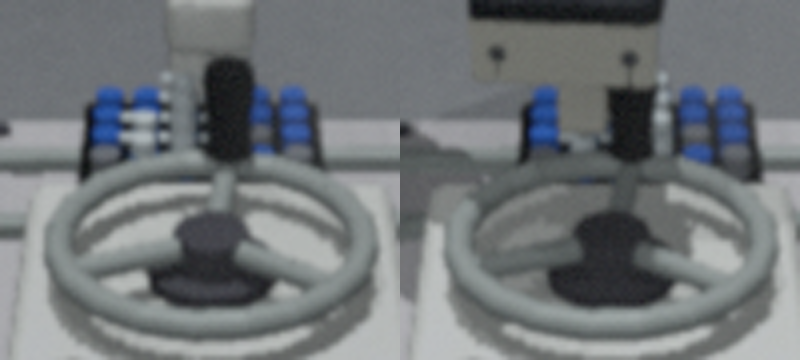

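```bash
python3 -m crank '[[[1,0,0,8,0],[1,0,0,20,0],[1,0,0,32,0],[1,0,-10,36,0],[1,0,-35,36,0],[1,0,-65,36,0],[1,0,-80,36,0],[1,0,-80,36,0]]]'; python3 cmp.py cmp3
cat >> h.py <<'E'
P=(.578,.0433,-.056)
def loc(x,y,z=0):
    c,s=np.cos(P[2]),np.sin(P[2]); return (P[0]+c*x-s*y,P[1]+s*x+c*y)
E
python3 -c "
from h import *
status(); pics('h'); show([(*loc(-.0976,-.160),z,86.8) for z in(.2,.108)])"
```

```text
clock: 18.98
tool_pos: [0.5333, 0.122, 0.1957]
orientation: [-90.1, -0.1, 82.0]
force: [0.3, 0.0, -0.5]
opening: 0.0003
[{'extent': [238.6, 163.1, 13.9, 28.1], 'confidence': 0.79}]
19.07 [0.5324 0.1215 0.1938] [-90.   0.  82.] j [  33.4    9.9  -18.4   -0.   -61.8 -131.4] F [-0.2 -0.1 -0.4] 0.0007
[[[1,-239,-6,28,-0.08],[1,-238,86,27,-0.08]]]
```

View pics/cmp3.png

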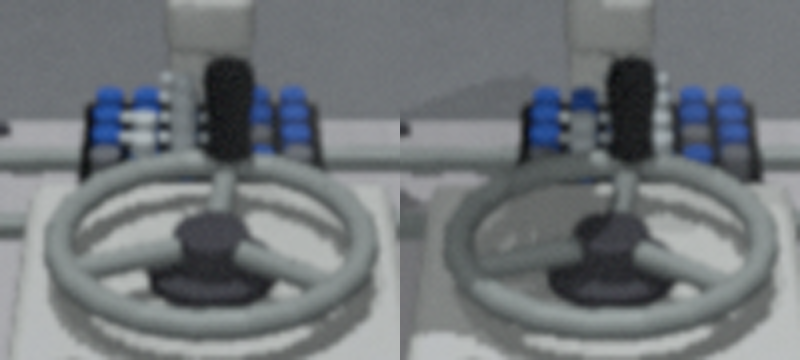

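The handle is clear of the fingers and within about 2 mm of its start (side crop column 231 against 228). The lever is next.

```bash
python3 -m crank '[[[1,-25,-6,4,0],[1,-65,-6,8,-0.03],[1,-110,-6,14,-0.06],[1,-155,-6,20,-0.08],[1,-200,-6,25,-0.08],[1,-230,-6,28,-0.08],[1,-239,-6,28,-0.08],[1,-239,15,28,-0.08],[1,-239,45,28,-0.08],[1,-239,75,28,-0.08],[1,-238,86,28,-0.08],[1,-238,86,28,-0.08]]]'; 
python3 -c "
from h import *
status(); pics('i'); show([(*loc(x,-.160),.108,86.8) for x in(-.0761,-.0085)])"
```

```text
clock: 20.68
tool_pos: [0.4717, -0.11, 0.1083]
orientation: [-89.9, 0.0, 86.6]
force: [0.4, 0.2, 0.1]
opening: 0.0002
20.68 [ 0.4717 -0.11    0.1083] [-89.9   0.   86.6] j [  10.2    9.3  -32.     0.   -48.7 -103.6] F [0.4 0.2 0.1] 0.0002
[[[1,-1,1,-21,-0],[1,-1,2,-88,-0]]]
```

View pics/i_side.png

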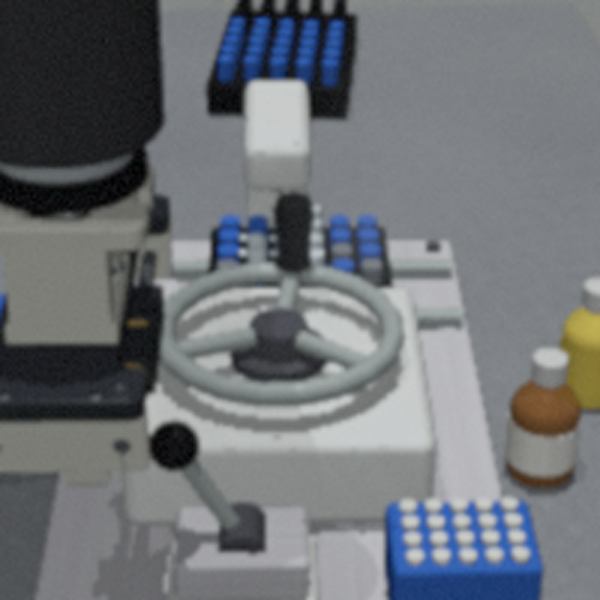

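View pics/i_top.png

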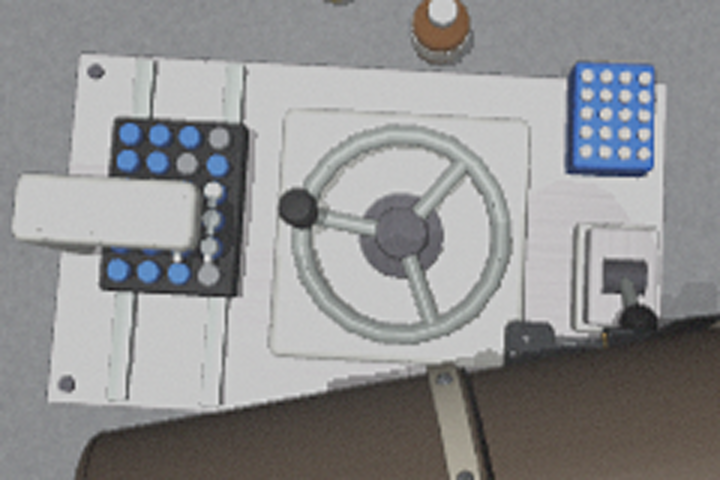

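```bash
python3 -m crank '[[[1,-1,1,-8,0],[1,-1,1,-16,0],[1,-1,1,-22,0],[1,-1,1,-29,0],[1,-1,1,-37,0],[1,-1,1,-45,0],[1,-1,1,-53,0],[1,-1,1,-61,0],[1,-1,1,-69,0],[1,-1,1,-76,0],[1,-1,1,-81,0],[1,-1,1,-84,0]]]'; 
python3 -c "
from h import *
status(); pics('j')"
```

```text
clock: 22.28
tool_pos: [0.5558, -0.1162, 0.1073]
orientation: [-90.0, 0.0, 86.5]
force: [-1.9, 0.0, -0.6]
opening: 0.0001
22.27 [ 0.5558 -0.1162  0.1073] [-90.    0.   86.5] j [   7.9   16.7  -22.    -0.   -51.4 -101.4] F [-1.9  0.  -0.6] 0.0001
```

View pics/j_side.png

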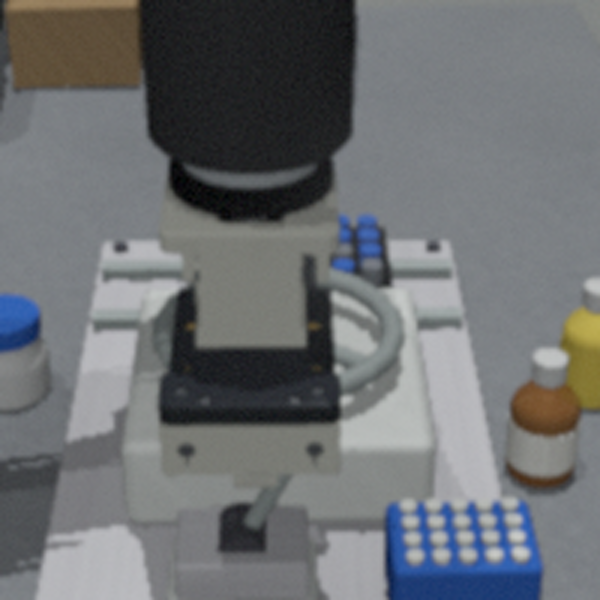

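Lever is well over, and the push force is still only about 2 N. I'll creep to the stop.

```bash
python3 -m crank '[[[1,0,0,-2,0],[1,0,0,-3,0],[1,0,0,-4,0],[1,0,0,-4,0]]]';python3 -m crank '[[[1,0,0,-1,0],[1,0,0,-2,0],[1,0,0,-2,0]]]'
```

```text
clock: 22.88
tool_pos: [0.5588, -0.1164, 0.1074]
orientation: [-89.9, 0.0, 86.5]
force: [-5.9, 1.5, 1.9]
opening: 0.0006
clock: 23.25
tool_pos: [0.5591, -0.1165, 0.1072]
orientation: [-89.7, 0.0, 86.5]
force: [-10.2, 1.8, 6.0]
opening: 0.0003
```

Force rising with no further motion means the lever is on its stop. Backing off.

```bash
python3 -m crank '[[[1,0,0,8,0],[1,0,0,25,0],[1,0,0,50,0],[1,0,-10,75,0],[1,0,-40,110,0],[1,0,-80,150,0],[1,0,-110,190,0],[1,0,-120,200,0],[1,0,-120,200,0],[1,0,-120,200,0]]]'; 
python3 cmp.py cmp4
python3 -c "
from h import *
status(); pics('k')"
```

```text
clock: 24.5
tool_pos: [0.3623, -0.1045, 0.2268]
orientation: [-90.0, 0.0, 86.6]
force: [1.0, -0.5, -0.8]
opening: 0.0003
[{'extent': [238.5, 164.8, 16.1, 25.7], 'confidence': 0.72}]
24.6 [ 0.3622 -0.1045  0.2265] [-89.9   0.   86.5] j [  14.5   -9.4  -33.3   -0.   -66.2 -107.9] F [ 0.2 -0.3 -0.5] 0.0003
```

View pics/k_side.png

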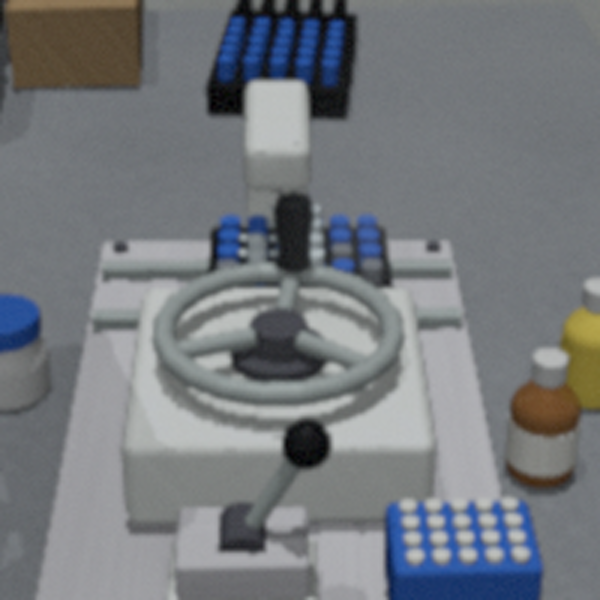

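View pics/k_top.png

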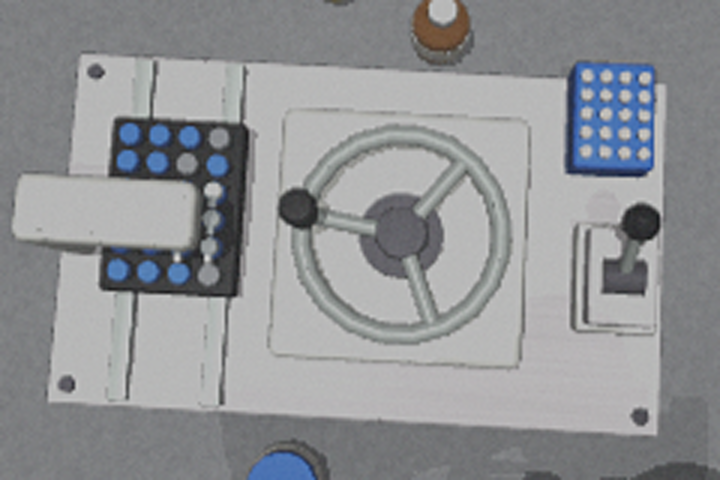

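```bash
python3 -c "
from h import *
for a in(-.5,.4,.5):
    b=(*loc(-.02+.07*np.sin(a),-.16),.062+.07*np.cos(a)); print(a,(proj('side',b)-[150,100])*3,(proj('top',b)-[150,150])*3)
status();ctrl.close_job()"
```

```text
-0.5 [[175.6861838  450.28992242]] [[638.83322758 324.63699695]]
0.4 [[295.95704161 444.13491948]] [[642.20698561 232.30657777]]
0.5 [[308.35353503 448.84392712]] [[641.50715962 223.28292893]]
24.7 [ 0.3622 -0.1046  0.2266] [-89.9   0.   86.5] j [  14.5   -9.4  -33.3   -0.   -66.3 -107.9] F [-0.6  0.6  0.6] 0.0003
the job is handed in; nothing more can be done
```

I turned the hand wheel one full clockwise turn by its handle with closed fingers. I repositioned once on the way, at about 216°, to stay inside the last joint's range. I then pushed the lock lever over until it met its stop, backed off, and handed the job in at 24.7 s.

Last checks before handing in:
- **Handle:** it is back within about 2 mm of its start by eye in both pictures, and the network's box in the side view agrees to about 1 px. It had not moved between the pictures after I let go. I judged the wheel to be at rest only from those pictures.
- **Tray:** it moved on to indexer +x in the pictures, as expected for a clockwise turn; I did not measure the distance.
- **Lever:** the ball sits where it should at full lock. In the side crop it is at (306,443), against (308,449) predicted, and its start position showed the same 6–7 px row offset. In the top crop it is at (641,222), against (642,223) predicted.
- **Forces:** readings at the end of each move were about 4 N on the handle and about 12 N when the lever met its stop. I did not see readings within a move.
- **Loose things:** the larger amber bottle, the jar and the tip box show no movement in the pictures. The arm stands clear of everything.

No check failed.

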